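Turn the lacquered panel steadily on the varnishing turntable and stop it at the pointer

ROBOT

A 7-joint arm with a two-finger parallel gripper is mounted at the origin on the work surface. World frame = base frame: x ahead of the robot, y to its left, z up, the work surface at z = 0. Lengths are in m, angles in degrees, forces in N, time in s.
With the tool pointing down it reaches from about 0.425 to 0.825 m from the base axis. Payload 3.6 kg.
Tool frame: the origin (TCP) lies at the very end of the fingers, on their centre line; the grasp point (between the pads) lies 19 mm behind it; z points along the fingers, y is the line along which they close (so a half turn about z gives the same grasp; the last joint's range is limited). The gripper opens to 85 mm and grips with 20 to 120 N. Pads are 22 mm wide; open, the fingers measure 114 mm over their backs; the gripper's body (76 mm by 85 mm) begins 54 mm behind the grasp point. The pads swing forward as they close: fully open they stand 13 mm farther back than shut.
Start: joints at [72.622, 35.231, -0.722, 81.555, 0.464, 63.22, -2.315], TCP at [0.178, -0.625, 0.231] pointing down, gripper open.
Joint ranges: [-178.69, 178.69], [-17.37, 117.87], [-77.05, 75.6], [15.02, 138.74], [-78.02, 258.01], [0.78, 113.62], [-162.83, 162.83]. Speed limits (degrees/s): [159.86, 159.86, 180, 180, 180, 180, 180].

INTERFACE

Orientations are given as a 3x3 rotation matrix whose columns are the frame's x, y, z axes.
In Python, from station import get_obs, snapshot, close_job gives the robot as it stands. The module is installed in compiled form; this text tells all that it offers.
- The arm moves only by the shell command python3 -m inch 'ROWS' [OPENING] [FORCE]. ROWS is JSON, a list of rows, each an object of numbers: "dx", "dy", "dz": the shift along the tool's x, y, z in m; "ax", "ay", "az": the turn, a rotation vector about the tool's x, y, z in rad. A call has 1 to 20 rows; each row is the pose to reach, as a shift and turn from the pose commanded when the call began, along the tool's axes at that moment; what a row does not reach only later rows make up. A row lasts 1/8 s, in which the tool goes at most 62.5 mm and 10.7 degrees, less where a joint would pass 70% of its speed; a pose out of reach is approached as far as the arm can. A call with a gripper value outside its range is refused whole. OPENING is the opening, from 0 (shut) to 1 (fully open), set as the call begins (- or left out, the last holds). The fingers move at their own pace and stop on an object; FORCE is the grip in N (left out, the last holds). Time passes only in rows, so rows that repeat a pose let the fingers close. It gives the time, the measured TCP pose, the force, the opening and the grip force at its end, in the units of the state.
- get_obs(): the state, without advancing time (a new reading comes with each control period).
- snapshot(name): name is "scene" or "top"; returns a dict with "image" (400x640x3 uint8, red, green, blue), "camera_matrix" (3x3 intrinsics, pixels), "R" (3x3) and "t" (3): a world point X has camera coordinates R X + t. Camera axes: x right, y down, z forward; pixel columns grow to the right and rows downward; lengths in m; the calibration is good to about 2 mm. A picture is of the moment at which its call begins. There is no depth.
- close_job(): hands the job in; it is judged then, once.
The state is a dict: "time_s": time; "q": joint angles; "qvel": joint speeds; "tau": joint torques, N m; "tool_pos": TCP position; "orientation": TCP orientation; "force": force on the tool from outside, world axes, zero at the start; "torque": the same for the moment, N m; "gripper_width": finger opening in m; "grasp_force": force on a finger pad.
Only numpy, scipy, OpenCV 4.12 (cv2) and the standard library are available. Lean on these libraries where they do the work, as an engineer would, in place of code of your own. Each camera call takes 0.05 s, during which the arm holds its last target. There are 200 camera calls.

TASK

The lacquer on the carved leather panel is still wet: turn the rubber-tyred handwheel by its knob, either way round, until the heavy turntable plate makes ten turns a minute, and keep the plate between eight and twelve turns a minute for seven seconds so that the coat levels, never letting it race to sixteen. Then bring the plate to rest with its brass index lug under the tip of the steel pointer and let go of the knob. Do not touch the plate, its drag shoe or the panel, keep the panel standing in the middle of the plate, and leave the jar, the mallet and the whetstone where they are.

Things in the scene. Friction and masses are not known exactly. Their poses are not given: they have to be found in the camera images.
- turntable: The fixed, green cast-iron base of the bench turntable, with a round foot 250 mm across and an arm 75 mm wide that carries the handwheel's bearing. Origin on the table on the plate's vertical axis; z up; the handwheel's axis lies 240 mm from it along the base's -y axis.
- platter: The round cast-iron plate: 320 mm across, 24 mm thick, nominally 9 kg, moment of inertia 0.115 kg m2 (actual plates 0.75 to 1.35 times that). Origin on its axis at its underside, 72 mm above the table; top 96 mm above the table. Turns without end on a light bearing (drag 0.01 N m). With the handwheel held still it stops from working speed in 0.4 to 1.2 s.
- shoe: Drag brake of the turntable: a felt-soled aluminium block, 26 by 50 by 36 mm with a small black ball on top, resting loose on the plate 108 mm from its axis, on the robot's side, inside a green cage that stops it from going round; it stays there. Its rubbing drags on the plate with nominally 0.09 N m, actually 0.45 to 2 times that, alike at all speeds. Origin at its underside.
- nip (a point): Where the handwheel's rubber tyre presses on the plate's rim, 85 mm above the table. Tyre and rim move the same way here, so plate and handwheel turn in contrary senses. The tyre creeps: torque on the plate = nominally 0.13 N m per rad/s x (handwheel speed x 80/160 - plate speed). So with its drag the plate settles well below handwheel speed x 80/160.
- platter_turn (a joint): Turning angle of the plate in rad, 0 at the start, growing anticlockwise seen from above and counting on over full turns (not wrapped). Ten turns a minute are 1.05 rad/s, eight 0.84, twelve 1.26, sixteen 1.68, in either sense.
- lug (a point): The brass index lug on top of the plate near its rim, 28 mm radially by 16 mm wide by 10 mm high. This point is the centre of its top face, 146 mm from the plate's axis, 106 mm above the table; it goes round with the plate.
- pointer_tip (a point): Tip of the fixed steel pointer: a flat post 20 mm wide and 120 mm high beside the plate's rim, with a short finger reaching inward over the plate. This point lies 146 mm from the plate's axis, 117 mm above the table; the lug passes 8 mm below the finger. The post stands elsewhere round the plate each time, never on the handwheel's side.
- wheel_axis (a point): Point on the vertical axis of the handwheel at the height to grip the knob, 131 mm above the table. The handwheel is a level aluminium disc with a black rubber tyre, 160 mm across, 26 mm thick, its top 97 mm above the table, with a hub 8 mm higher; it turns without end, and by itself only as the plate drags it.
- knob_grip (a point): Middle of the wooden knob on the handwheel, at the height to grip it, 131 mm above the table and 52 mm from the handwheel's axis. The knob is upright, 28 mm across, from 103 to 153 mm above the table, and spins freely on its own pin, so a gripper holding it need not turn as it goes round. It starts anywhere on its circle.
- panel: The work: a leaf-shaped carved leather panel, 106 mm wide, 5 mm thick, standing upright in a wooden foot 70 by 110 by 18 mm (0.4 kg, 191 mm high over all), loose in the middle of the plate. Origin under the centre of the foot, on the plate's top; z up.
- jar: Bystander: a lidded amber jar 66 mm across and 85 mm high; origin at the centre of its underside.
- mallet: Bystander: a wooden mallet lying on the table, head 60 mm across and 85 mm long, handle 22 mm thick; 195 mm long over all. Origin on the table below about the middle of its length.
- whetstone: Bystander: a grey whetstone 150 by 50 by 25 mm lying flat; origin at the centre of its underside.

How it is judged:
By the outcome, as a careful person would: the job done as asked, in the order asked, and still so for the second after the job is handed in, with the robot touching nothing.
It also fails if it takes over 70 s, if anything falls off the work surface, if the arm or the gripper's body presses on something with over 40 N, if the wrist force passes 120 N, or if a joint passes its speed limit or range.

## Working session

There is one attempt and no reset: what is moved stays moved. The work goes in short steps, Python scripts to look and compute and a shell command to move; the robot and the scene stay as the last step left them, time stands still between calls to the robot, and variables do not carry over. Pictures are saved under pics/ and viewed, at most 10 in all, crops included, and the job is handed in when it is done.

```bash
mkdir -p pics
python3 - <<'E'
from station import *
import cv2,numpy as np
for n in("scene","top"):
    s=snapshot(n); cv2.imwrite(f"pics/{n}0.png",s["image"][:,:,::-1]); np.savez(f"{n}0.npz",**s)
    print(n,s["camera_matrix"].tolist(),(-s["R"].T@s["t"]).round(3),s["R"].round(3).tolist())
o=get_obs();print(o["time_s"],o["tool_pos"],o["orientation"],o["gripper_width"])
E
```

```text
scene [[459.0030072812684, 0.0, 312.550651724807], [0.0, 459.0030072812684, 199.91401970271733], [0.0, 0.0, 1.0]] [1.445 0.125 1.366] [[-0.082, 0.997, -0.012], [0.804, 0.059, -0.591], [-0.589, -0.058, -0.806]]
top [[502.45219489765736, 0.0, 321.2457027138717], [0.0, 502.45219489765736, 203.74330743806198], [0.0, 0.0, 1.0]] [0.336 0.03  1.474] [[-0.023, -1.0, -0.017], [-0.992, 0.025, -0.12], [0.121, 0.014, -0.993]]
0.1 [ 0.17746745 -0.62458371  0.23024353] [[ 9.61906602e-01  2.73377497e-01 -6.58692836e-04]
 [ 2.73378290e-01 -9.61903973e-01  2.24906543e-03]
 [-1.87553770e-05 -2.34346321e-03 -9.99997254e-01]] 0.08532076545150494
```

View pics/scene0.png

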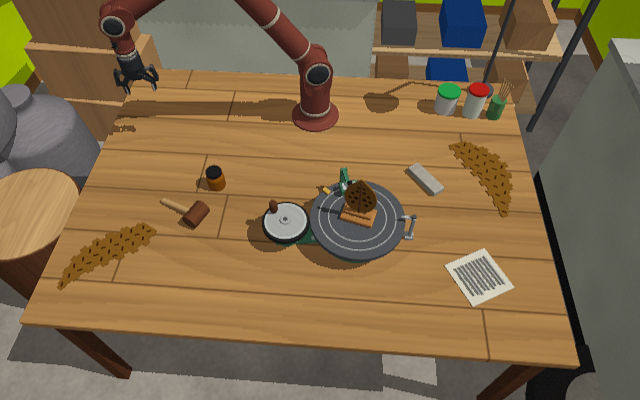

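View pics/top0.png

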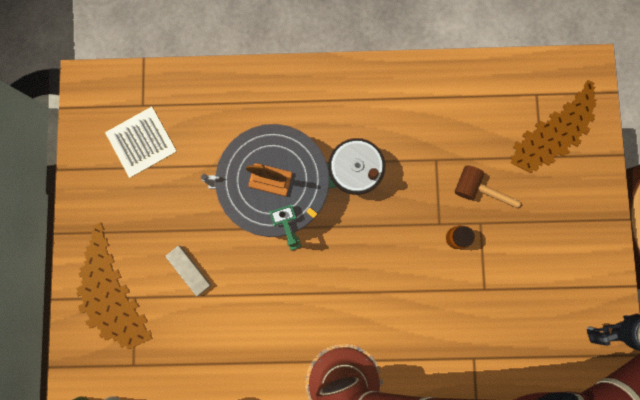

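The top view shows the plate at about (272,180), the wheel at (356,166), the knob at (373,174), the lug at (311,212) and the pointer at (210,181). In the scene view the knob is at (273,205), the lug at (327,190) and the pointer at (411,228).

```bash
cat > h.py <<'E'
import cv2,numpy as np
from station import *
def load(n): return dict(np.load(n+"0.npz"))
def ray(s,uv,z):
    c=-s["R"].T@s["t"]; d=s["R"].T@np.linalg.inv(s["camera_matrix"])@np.r_[uv,1]
    return c+d*(z-c[2])/d[2]
def tri(a,ua,b,ub):
    A=[];B=[]
    for s,u in((a,ua),(b,ub)):
        c=-s["R"].T@s["t"]; d=s["R"].T@np.linalg.inv(s["camera_matrix"])@np.r_[u,1]; d/=np.linalg.norm(d)
        P=np.eye(3)-np.outer(d,d);A.append(P);B.append(P@c)
    return np.linalg.lstsq(np.vstack(A),np.hstack(B),rcond=None)[0]
def blob(img,lo,hi,roi):
    hsv=cv2.cvtColor(np.ascontiguousarray(img),cv2.COLOR_RGB2HSV)
    m=cv2.inRange(hsv,lo,hi); w=np.zeros_like(m); x0,y0,x1,y1=roi; w[y0:y1,x0:x1]=m[y0:y1,x0:x1]; return w
E
python3 - <<'E'
from h import *
a,b=load("scene"),load("top")
for s,p in((a,[(273,205),(327,190),(411,228),(285,225),(340,240)]),(b,[(373,174),(311,212),(210,181),(350,180),(240,200),(300,140)])):
    hsv=cv2.cvtColor(s["image"],cv2.COLOR_RGB2HSV)
    print([(x,y,hsv[y,x].tolist()) for x,y in p])
t=b["image"][110:260,180:400]; s=a["image"][150:270,240:440]
cv2.imwrite("pics/c.png",np.vstack([cv2.resize(t,(550,375),interpolation=2)[:,:,::-1],cv2.copyMakeBorder(cv2.resize(s,(370,222),interpolation=2),0,0,0,180,cv2.BORDER_CONSTANT)[:,:,::-1]]))
E
```

```text
[(273, 205, [12, 164, 84]), (327, 190, [22, 173, 201]), (411, 228, [80, 8, 93]), (285, 225, [40, 5, 161]), (340, 240, [114, 14, 90])]
[(373, 174, [11, 167, 104]), (311, 212, [22, 195, 241]), (210, 181, [15, 56, 82]), (350, 180, [38, 10, 203]), (240, 200, [13, 19, 96]), (300, 140, [0, 11, 93])]
```

View pics/c.png

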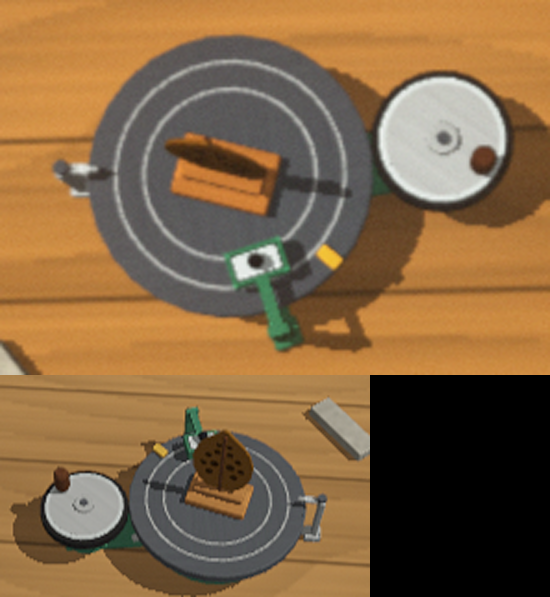

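The crop shows the wheel's light disc, knob, lug and shoe cage clearly, and the pointer's post on the plate's far left side. Next I measure each one and zoom in on the pointer.

Run:
```python
from h import *
a,b=load("scene"),load("top")
def big(m): 
    c=max(cv2.findContours(m,0,cv2.CHAIN_APPROX_NONE)[0],key=cv2.contourArea); return c
R={}
for n,s,rp,rw,rk,rl in(("scene",a,(300,170,412,270),(255,195,312,250),(262,195,284,216),(318,180,336,198)),("top",b,(214,115,330,245),(325,135,388,197),(364,164,384,184),(300,203,320,222))):
    img=s["image"]
    mp=blob(img,(0,0,45),(180,45,135),rp); mw=blob(img,(0,0,140),(180,40,255),rw)
    mk=blob(img,(5,110,30),(16,255,150),rk); ml=blob(img,(18,120,150),(30,255,255),rl)
    # plate: undistorted by casting hull points to plane z
    for nm,m,z in(("plate",mp,.096),("wheel",mw,.097)):
        h=cv2.convexHull(big(m))[:,0,:].astype(float)
        P=np.array([ray(s,u,z)[:2] for u in h]); 
        (c,r)=cv2.minEnclosingCircle((P*1000).astype(np.float32))
        A=np.c_[2*P,np.ones(len(P))];x=np.linalg.lstsq(A,(P**2).sum(1),rcond=None)[0]
        print(n,nm,np.round(c,1),round(r,1),"LS",(x[:2]*1000).round(1),round(1000*np.sqrt(x[2]+x[0]**2+x[1]**2),1))
    for nm,m in(("knob",mk),("lug",ml)):
        c=big(m); M=cv2.moments(c); u=np.array([M['m10']/M['m00'],M['m01']/M['m00']]); bb=cv2.boundingRect(c)
        R[n,nm]=u; print(n,nm,u.round(1),bb,"z131",ray(s,u,.131).round(4),"z106",ray(s,u,.106).round(4))
for nm in("knob","lug"): print(nm,tri(a,R["scene",nm],b,R["top",nm]).round(4))
t=b["image"][165:200,192:227]; s=a["image"][205:245,395:435]
cv2.imwrite("pics/p.png",np.hstack([cv2.resize(t,(390,390),interpolation=2),cv2.resize(s,(390,390),interpolation=2)])[:,:,::-1])
```

```text
scene plate [590.  197.6] 176.1 LS [583.5 190.1] 163.5
scene wheel [608.8 -49.6] 71.4 LS [609.1 -50.4] 70.2
scene knob [272.9 203.8] (262, 196, 22, 20) z131 [ 0.5699 -0.0937  0.131 ] z106 [ 0.5521 -0.0981  0.106 ]
scene lug [326.3 189.9] (323, 187, 8, 7) z131 [0.4987 0.0793 0.131 ] z106 [0.4795 0.0784 0.106 ]
top plate [576.3 187.3] 161.4 LS [574.9 186.4] 157.4
top wheel [609.4 -49.4] 71.0 LS [609.2 -49.5] 70.6
top knob [373.  173.5] (369, 169, 9, 10) z131 [ 0.5782 -0.0922  0.131 ] z106 [ 0.5827 -0.0945  0.106 ]
top lug [311.3 212.5] (307, 208, 10, 10) z131 [0.4762 0.0771 0.131 ] z106 [0.4788 0.0779 0.106 ]
knob [ 0.5765 -0.0917  0.1404]
lug [0.4789 0.0781 0.1052]
```

View pics/p.png

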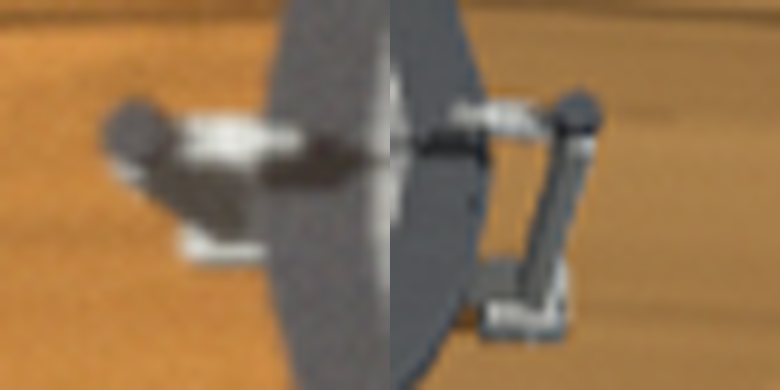

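The pointer tip is near (218.4,176.8) in the top view and (401,216) in the scene view.

Run:
```python
from h import *
a,b=load("scene"),load("top")
t=tri(a,[401,216],b,[218.4,176.8]); c=np.array([.5757,.1872]); w=np.array([.609,-.0495])
print(t,ray(a,[401,216],.117),ray(b,[218.4,176.8],.117))
for p in(ray(a,[401,216],.117),ray(b,[218.4,176.8],.117),[.4789,.0781]):
    d=np.array(p[:2])-c; print(np.hypot(*d),np.degrees(np.arctan2(d[1],d[0])))
d=np.array([.577,-.092])-w; print("knob ang",np.degrees(np.arctan2(d[1],d[0])),np.hypot(*d), np.hypot(*(c-w)))
# move: tool delta in current tool frame
o=get_obs();R=o["orientation"];print(R.T@(np.array([.577,-.092,.20])-o["tool_pos"]),R.T@(np.array([.577,-.092,.112])-o["tool_pos"]))
```

```text
[0.58164804 0.3295277  0.12231078] [0.57802648 0.33007253 0.117     ] [0.58260418 0.33103621 0.117     ]
0.14289147099879962 89.06710081181994
0.1440018147004446 87.25189616389378
0.14585283679106142 -131.5813425468076
knob ang -126.97759635267252 0.053200093984879404 0.23903091850218877
[ 0.52991039 -0.4030003   0.03117809] [ 0.52991204 -0.40279408  0.11917785]
```

```bash
python3 -m inch '[{"dx":0.02,"dy":-0.015,"dz":0.0,"az":0.02},{"dx":0.055,"dy":-0.042,"dz":0.0,"az":0.04},{"dx":0.09,"dy":-0.068,"dz":0.0,"az":0.06},{"dx":0.13,"dy":-0.099,"dz":0.0,"az":0.08},{"dx":0.17,"dy":-0.129,"dz":0.0,"az":0.1},{"dx":0.21,"dy":-0.16,"dz":0.0,"az":0.12},{"dx":0.25,"dy":-0.19,"dz":0.0,"az":0.14},{"dx":0.29,"dy":-0.22,"dz":0.0,"az":0.16},{"dx":0.33,"dy":-0.251,"dz":0.0,"az":0.18},{"dx":0.37,"dy":-0.281,"dz":0.0,"az":0.2},{"dx":0.41,"dy":-0.312,"dz":0.0,"az":0.22},{"dx":0.45,"dy":-0.342,"dz":0.0,"az":0.24},{"dx":0.485,"dy":-0.369,"dz":0.01,"az":0.26},{"dx":0.51,"dy":-0.388,"dz":0.02,"az":0.277},{"dx":0.525,"dy":-0.399,"dz":0.03,"az":0.277},{"dx":0.53,"dy":-0.403,"dz":0.031,"az":0.277},{"dx":0.53,"dy":-0.403,"dz":0.031,"az":0.277}]' 1 60
python3 - <<'E'
from h import *
o=get_obs();print(o["tool_pos"],o["orientation"].round(3) if hasattr(o["orientation"],"round") else o["orientation"],np.round(o["q"],1))
E
```

```text
[ 0.17746745 -0.62458371  0.23024353] [[ 0.962  0.273 -0.001]
 [ 0.273 -0.962  0.002]
 [-0.    -0.002 -1.   ]] [72.6 35.3 -0.7 81.6  0.5 63.2 -2.3]validation failed for argument at $[0]...
```

```bash
python3 -m inch '[{"dx":0.02,"dy":-0.015,"dz":0.0,"ax":0,"ay":0,"az":0.02}]' 1 60; python3 -m inch --help
```

```text
time_s: 0.22
tool_pos: [0.1904, -0.6061, 0.2302]
orientation: [[0.968, 0.249, -0.002], [0.25, -0.968, 0.001], [-0.002, -0.001, -1.0]]
force: [0.8, 0.6, -0.3]
gripper_width: 0.0855
grasp_force: 0.0invalid input: not JSON, or not a number
```

```bash
python3 -m inch '[{"dx":0.03,"dy":-0.024,"dz":0,"ax":0,"ay":0,"az":0.02},{"dx":0.07,"dy":-0.055,"dz":0,"ax":0,"ay":0,"az":0.04},{"dx":0.11,"dy":-0.087,"dz":0,"ax":0,"ay":0,"az":0.06},{"dx":0.15,"dy":-0.119,"dz":0,"ax":0,"ay":0,"az":0.08},{"dx":0.19,"dy":-0.151,"dz":0,"ax":0,"ay":0,"az":0.1},{"dx":0.23,"dy":-0.182,"dz":0,"ax":0,"ay":0,"az":0.12},{"dx":0.27,"dy":-0.214,"dz":0,"ax":0,"ay":0,"az":0.14},{"dx":0.31,"dy":-0.246,"dz":0,"ax":0,"ay":0,"az":0.16},{"dx":0.35,"dy":-0.277,"dz":0,"ax":0,"ay":0,"az":0.18},{"dx":0.39,"dy":-0.309,"dz":0,"ax":0,"ay":0,"az":0.2},{"dx":0.43,"dy":-0.341,"dz":0,"ax":0,"ay":0,"az":0.22},{"dx":0.46,"dy":-0.365,"dz":0.01,"ax":0,"ay":0,"az":0.24},{"dx":0.485,"dy":-0.385,"dz":0.02,"ax":0,"ay":0,"az":0.257},{"dx":0.498,"dy":-0.395,"dz":0.03,"ax":0,"ay":0,"az":0.257},{"dx":0.502,"dy":-0.398,"dz":0.031,"ax":0,"ay":0,"az":0.257},{"dx":0.502,"dy":-0.398,"dz":0.031,"ax":0,"ay":0,"az":0.257}]' 1 60
python3 - <<'E'
from h import *
o=get_obs();print(o["tool_pos"],np.array(o["orientation"]).round(4),np.round(o["q"],1),o["force"])
E
```

```text
time_s: 2.22
tool_pos: [0.5768, -0.0942, 0.2003]
orientation: [[1.0, -0.002, -0.001], [-0.002, -1.0, -0.001], [-0.001, 0.001, -1.0]]
force: [0.2, -0.8, -0.1]
gripper_width: 0.0855
grasp_force: 0.0
[ 0.57677354 -0.09416181  0.20033778] [[ 1.0e+00 -1.6e-03 -6.0e-04]
 [-1.6e-03 -1.0e+00 -9.0e-04]
 [-6.0e-04  9.0e-04 -1.0e+00]] [  7.8  31.1  -1.1  95.2   0.7  53.7 -83.7] [ 0.17513563 -0.84444742 -0.06169721]
```

```bash
python3 -m inch '[{"dx":0,"dy":-0.002,"dz":0.025,"ax":0,"ay":0,"az":0},{"dx":0,"dy":-0.002,"dz":0.055,"ax":0,"ay":0,"az":0},{"dx":0,"dy":-0.002,"dz":0.08,"ax":0,"ay":0,"az":0},{"dx":0,"dy":-0.002,"dz":0.088,"ax":0,"ay":0,"az":0},{"dx":0,"dy":-0.002,"dz":0.088,"ax":0,"ay":0,"az":0}]' 1 60; python3 -m inch '[{"dx":0,"dy":0,"dz":0,"ax":0,"ay":0,"az":0},{"dx":0,"dy":0,"dz":0,"ax":0,"ay":0,"az":0},{"dx":0,"dy":0,"dz":0,"ax":0,"ay":0,"az":0},{"dx":0,"dy":0,"dz":0,"ax":0,"ay":0,"az":0},{"dx":0,"dy":0,"dz":0,"ax":0,"ay":0,"az":0},{"dx":0,"dy":0,"dz":0,"ax":0,"ay":0,"az":0}]' 0 60
python3 - <<'E'
from h import *
s=snapshot("top");cv2.imwrite("pics/g.png",cv2.resize(s["image"][120:250,180:400],(660,390))[:,:,::-1])
print(get_obs()["torque"])
E
```

```text
time_s: 2.85
tool_pos: [0.5771, -0.092, 0.1127]
orientation: [[1.0, -0.002, 0.0], [-0.002, -1.0, -0.001], [0.0, 0.001, -1.0]]
force: [0.3, -0.2, -0.4]
gripper_width: 0.0851
grasp_force: 0.0
time_s: 3.6
tool_pos: [0.5774, -0.0914, 0.1129]
orientation: [[1.0, -0.001, 0.001], [-0.001, -1.0, -0.001], [0.001, 0.001, -1.0]]
force: [-1.9, -1.3, 5.0]
gripper_width: 0.0262
grasp_force: 59.1
[-0.23921688  0.27541518  0.02350507]
```

View pics/g.png

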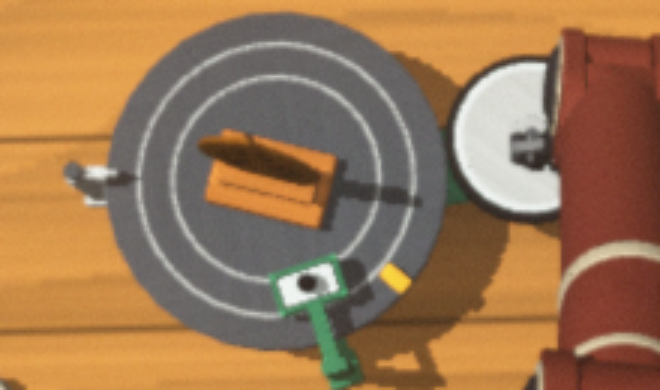

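The knob is gripped (26 mm opening, 59 N) and the lug is still visible at (395,278) in the crop. Next I work out the rows for one revolution at several speeds.

```bash
cat > circ.py <<'E'
import sys,numpy as np
# usage: circ.py th0 cum1 cum2 ... (deg, clockwise positive) -> tool dx,dy in mm
th0=float(sys.argv[1]); c=np.radians(th0-np.array([float(v) for v in sys.argv[2:]])); r=52.4
t0=np.radians(th0)
print([(round(r*(np.cos(t)-np.cos(t0))),round(-r*(np.sin(t)-np.sin(t0)))) for t in c])
E
cat > lug.py <<'E'
from h import *
import json,os,sys
C=np.array([.5757,.1872])
def lug(n="top"):
    t=get_obs()["time_s"]; s=snapshot(n)
    m=blob(s["image"],(18,120,120),(32,255,255),(190,100,345,260) if n=="top" else (290,150,430,280))
    P=[]
    ys,xs=np.nonzero(m)
    for x,y in zip(xs,ys):
        d=ray(s,[x,y],.106)[:2]-C
        if .122<np.hypot(*d)<.166: P.append(d)
    if len(P)<6: return t,None,len(P)
    d=np.mean(P,0); return t,np.degrees(np.arctan2(d[1],d[0])),len(P)
if __name__=="__main__":
    r=lug(); 
    if r[1] is None: r=lug("scene")
    o=get_obs(); p=o["tool_pos"]
    print("t %.2f lug %s n%d"%(r[0],r[1],r[2]),"TCPang %.1f"%np.degrees(np.arctan2(p[1]+.0495,p[0]-.609)),"r %.4f"%np.hypot(p[1]+.0495,p[0]-.609),"z %.3f"%p[2],"F",np.round(o["force"],1),"g %.4f"%o["gripper_width"])
E
python3 lug.py
echo ramp; python3 circ.py -127 $(echo 8; seq 24 24 360)
for n in 14 13 12 11 10; do echo $n; python3 circ.py -127 $(python3 -c "print(*[360*i/$n for i in range(1,$n+1)])"); done
```

```text
t 3.65 lug -131.2885199219095 n65 TCPang -127.0 r 0.0525 z 0.113 F [-1.5 -2.4  5.5] g 0.0266
ramp
[(-6, -5), (-14, -16), (-21, -37), (-18, -59), (-7, -78), (11, -90), (32, -94), (54, -89), (71, -76), (82, -57), (84, -35), (76, -15), (62, 1), (42, 10), (20, 9), (0, 0)]
14
[(-15, -18), (-21, -40), (-16, -63), (-2, -82), (18, -93), (42, -93), (63, -84), (78, -66), (84, -43), (79, -20), (65, -2), (45, 9), (21, 10), (0, 0)]
13
[(-16, -19), (-21, -44), (-14, -68), (4, -86), (27, -94), (52, -90), (72, -75), (83, -52), (82, -27), (69, -5), (48, 8), (23, 10), (0, 0)]
12
[(-17, -21), (-20, -48), (-10, -73), (11, -90), (38, -94), (63, -84), (80, -62), (84, -35), (73, -10), (52, 6), (25, 10), (0, 0)]
11
[(-18, -24), (-20, -53), (-5, -79), (21, -93), (50, -91), (74, -73), (84, -45), (77, -17), (57, 4), (28, 10), (0, 0)]
10
[(-19, -27), (-18, -59), (1, -85), (32, -94), (63, -84), (82, -57), (81, -25), (62, 1), (31, 11), (0, 0)]
```

```bash
python3 -m inch '[{"dx":-0.006,"dy":-0.005,"dz":0,"ax":0,"ay":0,"az":0},{"dx":-0.014,"dy":-0.016,"dz":0,"ax":0,"ay":0,"az":0},{"dx":-0.021,"dy":-0.037,"dz":0,"ax":0,"ay":0,"az":0},{"dx":-0.018,"dy":-0.059,"dz":0,"ax":0,"ay":0,"az":0},{"dx":-0.007,"dy":-0.078,"dz":0,"ax":0,"ay":0,"az":0},{"dx":0.011,"dy":-0.09,"dz":0,"ax":0,"ay":0,"az":0},{"dx":0.032,"dy":-0.094,"dz":0,"ax":0,"ay":0,"az":0},{"dx":0.054,"dy":-0.089,"dz":0,"ax":0,"ay":0,"az":0},{"dx":0.071,"dy":-0.076,"dz":0,"ax":0,"ay":0,"az":0},{"dx":0.082,"dy":-0.057,"dz":0,"ax":0,"ay":0,"az":0},{"dx":0.084,"dy":-0.035,"dz":0,"ax":0,"ay":0,"az":0},{"dx":0.076,"dy":-0.015,"dz":0,"ax":0,"ay":0,"az":0},{"dx":0.062,"dy":0.001,"dz":0,"ax":0,"ay":0,"az":0},{"dx":0.042,"dy":0.01,"dz":0,"ax":0,"ay":0,"az":0},{"dx":0.02,"dy":0.009,"dz":0,"ax":0,"ay":0,"az":0},{"dx":0,"dy":0,"dz":0,"ax":0,"ay":0,"az":0}]'; python3 lug.py
```

```text
time_s: 5.7
tool_pos: [0.5771, -0.0916, 0.1128]
orientation: [[1.0, -0.002, 0.001], [-0.002, -1.0, -0.001], [0.001, 0.001, -1.0]]
force: [2.2, -0.0, 1.6]
gripper_width: 0.0262
grasp_force: 60.5
t 5.70 lug -83.84293531092693 n63 TCPang -133.1 r 0.0526 z 0.113 F [-7.6  2.3 14.4] g 0.0262
```

```bash
python3 -m inch '[{"dx":-0.016,"dy":-0.019,"dz":0,"ax":0,"ay":0,"az":0},{"dx":-0.021,"dy":-0.044,"dz":0,"ax":0,"ay":0,"az":0},{"dx":-0.014,"dy":-0.068,"dz":0,"ax":0,"ay":0,"az":0},{"dx":0.004,"dy":-0.086,"dz":0,"ax":0,"ay":0,"az":0},{"dx":0.027,"dy":-0.094,"dz":0,"ax":0,"ay":0,"az":0},{"dx":0.052,"dy":-0.09,"dz":0,"ax":0,"ay":0,"az":0},{"dx":0.072,"dy":-0.075,"dz":0,"ax":0,"ay":0,"az":0},{"dx":0.083,"dy":-0.052,"dz":0,"ax":0,"ay":0,"az":0},{"dx":0.082,"dy":-0.027,"dz":0,"ax":0,"ay":0,"az":0},{"dx":0.069,"dy":-0.005,"dz":0,"ax":0,"ay":0,"az":0},{"dx":0.048,"dy":0.008,"dz":0,"ax":0,"ay":0,"az":0},{"dx":0.023,"dy":0.01,"dz":0,"ax":0,"ay":0,"az":0},{"dx":0,"dy":0,"dz":0,"ax":0,"ay":0,"az":0}]'; python3 lug.py
```

```text
time_s: 7.38
tool_pos: [0.5772, -0.0918, 0.1128]
orientation: [[1.0, -0.002, 0.001], [-0.002, -1.0, -0.0], [0.001, 0.0, -1.0]]
force: [3.8, 1.5, 1.0]
gripper_width: 0.0264
grasp_force: 60.8
t 7.38 lug -11.516135959654514 n65 TCPang -133.7 r 0.0527 z 0.112 F [-10.7   3.1  15.4] g 0.0263
```

```bash
cat > fit.py <<'E'
import numpy as np
from scipy.optimize import least_squares
# segments: list of (duration, wheel rad per s); plate angle (rad) observed at ends of named segs
def sim(p,segs,dt=.005):
    tau,d=p; w=0;a=0;out=[];
    for T,W in segs:
        n=round(T/dt)
        for _ in range(n):
            drive=W/2-w
            f=d*np.sign(w) if abs(w)>1e-6 else np.clip(drive,-d,d)
            wn=w+dt/tau*(drive-f)
            if w!=0 and wn*w<0: wn=0
            w=wn; a+=w*dt
        out.append((a,w))
    return np.array(out)
r=np.radians
def rev(n,stall=.05): return [(n*.125,2*np.pi/(n*.125)),(stall,0)]
def fit(segs,idx,obs):
    f=lambda p:[sim(p,segs)[i,0]-r(o) for i,o in zip(idx,obs)]
    s=least_squares(f,[.9,.8],diff_step=.02,bounds=([.3,.1],[3,2])); return s.x,np.degrees(s.fun)
E
python3 - <<'E'
from fit import *
segs=[(.125,r(8)/.125),(.125,r(16)/.125)]+[(14*.125,r(24)/.125),(.05,0)]+rev(13)
p,e=fit(segs,[2,4],[47.4,119.8]); print(p,e,sim(p,segs)[:,1])
for n in(10,11,12,13): print(n,sim(p,segs+rev(n)+rev(n)+rev(n)+rev(n))[-8:,1].round(2))
E
```

```text
[0.44724832 1.0530403 ] [1.95377467e-08 1.49149949e-08] [0.         0.01567388 0.61061365 0.43370897 0.86868536 0.66433862]
10 [1.41 1.15 1.44 1.18 1.44 1.18 1.44 1.18]
11 [1.21 0.97 1.22 0.98 1.22 0.98 1.22 0.98]
12 [1.03 0.81 1.03 0.81 1.03 0.81 1.03 0.81]
13 [0.87 0.67 0.87 0.67 0.87 0.67 0.87 0.67]
```

```bash
python3 -m inch '[{"dx":-0.017,"dy":-0.021,"dz":0,"ax":0,"ay":0,"az":0},{"dx":-0.02,"dy":-0.048,"dz":0,"ax":0,"ay":0,"az":0},{"dx":-0.01,"dy":-0.073,"dz":0,"ax":0,"ay":0,"az":0},{"dx":0.011,"dy":-0.09,"dz":0,"ax":0,"ay":0,"az":0},{"dx":0.038,"dy":-0.094,"dz":0,"ax":0,"ay":0,"az":0},{"dx":0.063,"dy":-0.084,"dz":0,"ax":0,"ay":0,"az":0},{"dx":0.08,"dy":-0.062,"dz":0,"ax":0,"ay":0,"az":0},{"dx":0.084,"dy":-0.035,"dz":0,"ax":0,"ay":0,"az":0},{"dx":0.073,"dy":-0.01,"dz":0,"ax":0,"ay":0,"az":0},{"dx":0.052,"dy":0.006,"dz":0,"ax":0,"ay":0,"az":0},{"dx":0.025,"dy":0.01,"dz":0,"ax":0,"ay":0,"az":0},{"dx":0,"dy":0,"dz":0,"ax":0,"ay":0,"az":0}]'; python3 lug.py
python3 -m inch '[{"dx":-0.017,"dy":-0.021,"dz":0,"ax":0,"ay":0,"az":0},{"dx":-0.02,"dy":-0.048,"dz":0,"ax":0,"ay":0,"az":0},{"dx":-0.01,"dy":-0.073,"dz":0,"ax":0,"ay":0,"az":0},{"dx":0.011,"dy":-0.09,"dz":0,"ax":0,"ay":0,"az":0},{"dx":0.038,"dy":-0.094,"dz":0,"ax":0,"ay":0,"az":0},{"dx":0.063,"dy":-0.084,"dz":0,"ax":0,"ay":0,"az":0},{"dx":0.08,"dy":-0.062,"dz":0,"ax":0,"ay":0,"az":0},{"dx":0.084,"dy":-0.035,"dz":0,"ax":0,"ay":0,"az":0},{"dx":0.073,"dy":-0.01,"dz":0,"ax":0,"ay":0,"az":0},{"dx":0.052,"dy":0.006,"dz":0,"ax":0,"ay":0,"az":0},{"dx":0.025,"dy":0.01,"dz":0,"ax":0,"ay":0,"az":0},{"dx":0,"dy":0,"dz":0,"ax":0,"ay":0,"az":0}]'; python3 lug.py
```

```text
time_s: 8.93
tool_pos: [0.5775, -0.0921, 0.1128]
orientation: [[1.0, -0.003, 0.002], [-0.003, -1.0, -0.001], [0.002, 0.001, -1.0]]
force: [4.1, 1.1, 0.1]
gripper_width: 0.0264
grasp_force: 61.1
t 8.93 lug 71.35541475423929 n65 TCPang -133.8 r 0.0527 z 0.112 F [-11.5   3.5  15.5] g 0.0268
time_s: 10.48
tool_pos: [0.5776, -0.0922, 0.1128]
orientation: [[1.0, -0.002, 0.002], [-0.002, -1.0, -0.001], [0.002, 0.001, -1.0]]
force: [2.9, 2.0, 0.9]
gripper_width: 0.0264
grasp_force: 61.3
t 10.47 lug 160.32491200304153 n68 TCPang -133.6 r 0.0527 z 0.112 F [-10.8   4.1  15.9] g 0.0263
```

Run:
```python
from fit import *
base=[(.125,r(8)/.125),(.125,r(16)/.125)]+[(14*.125,r(24)/.125)]
for st in(.0,.05,.1):
    S=lambda n:[(n*.125+.05-st,2*np.pi/(n*.125+.05-st)),(st,0)]
    segs=base+[(max(st,.005),0)]+S(13)+S(12)+S(12)
    p,e=fit(segs,[2,4,6,8],[47.4,119.8,202.65,291.6]); print(st,p,e,sim(p,segs)[-2:,1].round(2),[round(2*np.pi/n/.125/2-p[1],2) for n in(10,11,12,13)])
```

```text
0.0 [0.51256118 1.03938139] [-0.97714343  0.43202718  0.84294723 -0.62521265] [0.99 0.99] [np.float64(1.47), np.float64(1.25), np.float64(1.06), np.float64(0.89)]
0.05 [0.51070487 1.03530177] [-0.59587741  0.11309003  0.68156828 -0.43164017] [1.05 0.85] [np.float64(1.48), np.float64(1.25), np.float64(1.06), np.float64(0.9)]
0.1 [0.50561269 1.03065368] [-0.06533952 -0.28727886  0.4921334  -0.21087743] [1.11 0.73] [np.float64(1.48), np.float64(1.25), np.float64(1.06), np.float64(0.9)]
```

```bash
python3 -m inch '[{"dx":-0.017,"dy":-0.021,"dz":0,"ax":0,"ay":0,"az":0},{"dx":-0.02,"dy":-0.048,"dz":0,"ax":0,"ay":0,"az":0},{"dx":-0.01,"dy":-0.073,"dz":0,"ax":0,"ay":0,"az":0},{"dx":0.011,"dy":-0.09,"dz":0,"ax":0,"ay":0,"az":0},{"dx":0.038,"dy":-0.094,"dz":0,"ax":0,"ay":0,"az":0},{"dx":0.063,"dy":-0.084,"dz":0,"ax":0,"ay":0,"az":0},{"dx":0.08,"dy":-0.062,"dz":0,"ax":0,"ay":0,"az":0},{"dx":0.084,"dy":-0.035,"dz":0,"ax":0,"ay":0,"az":0},{"dx":0.073,"dy":-0.01,"dz":0,"ax":0,"ay":0,"az":0},{"dx":0.052,"dy":0.006,"dz":0,"ax":0,"ay":0,"az":0},{"dx":0.025,"dy":0.01,"dz":0,"ax":0,"ay":0,"az":0},{"dx":0,"dy":0,"dz":0,"ax":0,"ay":0,"az":0}]' | head -2
python3 -m inch '[{"dx":-0.017,"dy":-0.021,"dz":0,"ax":0,"ay":0,"az":0},{"dx":-0.02,"dy":-0.048,"dz":0,"ax":0,"ay":0,"az":0},{"dx":-0.01,"dy":-0.073,"dz":0,"ax":0,"ay":0,"az":0},{"dx":0.011,"dy":-0.09,"dz":0,"ax":0,"ay":0,"az":0},{"dx":0.038,"dy":-0.094,"dz":0,"ax":0,"ay":0,"az":0},{"dx":0.063,"dy":-0.084,"dz":0,"ax":0,"ay":0,"az":0},{"dx":0.08,"dy":-0.062,"dz":0,"ax":0,"ay":0,"az":0},{"dx":0.084,"dy":-0.035,"dz":0,"ax":0,"ay":0,"az":0},{"dx":0.073,"dy":-0.01,"dz":0,"ax":0,"ay":0,"az":0},{"dx":0.052,"dy":0.006,"dz":0,"ax":0,"ay":0,"az":0},{"dx":0.025,"dy":0.01,"dz":0,"ax":0,"ay":0,"az":0},{"dx":0,"dy":0,"dz":0,"ax":0,"ay":0,"az":0}]' | head -2
python3 -m inch '[{"dx":-0.017,"dy":-0.021,"dz":0,"ax":0,"ay":0,"az":0},{"dx":-0.02,"dy":-0.048,"dz":0,"ax":0,"ay":0,"az":0},{"dx":-0.01,"dy":-0.073,"dz":0,"ax":0,"ay":0,"az":0},{"dx":0.011,"dy":-0.09,"dz":0,"ax":0,"ay":0,"az":0},{"dx":0.038,"dy":-0.094,"dz":0,"ax":0,"ay":0,"az":0},{"dx":0.063,"dy":-0.084,"dz":0,"ax":0,"ay":0,"az":0},{"dx":0.08,"dy":-0.062,"dz":0,"ax":0,"ay":0,"az":0},{"dx":0.084,"dy":-0.035,"dz":0,"ax":0,"ay":0,"az":0},{"dx":0.073,"dy":-0.01,"dz":0,"ax":0,"ay":0,"az":0},{"dx":0.052,"dy":0.006,"dz":0,"ax":0,"ay":0,"az":0},{"dx":0.025,"dy":0.01,"dz":0,"ax":0,"ay":0,"az":0},{"dx":0,"dy":0,"dz":0,"ax":0,"ay":0,"az":0}]' | head -2
python3 -m inch '[{"dx":-0.017,"dy":-0.021,"dz":0,"ax":0,"ay":0,"az":0},{"dx":-0.02,"dy":-0.048,"dz":0,"ax":0,"ay":0,"az":0},{"dx":-0.01,"dy":-0.073,"dz":0,"ax":0,"ay":0,"az":0},{"dx":0.011,"dy":-0.09,"dz":0,"ax":0,"ay":0,"az":0},{"dx":0.038,"dy":-0.094,"dz":0,"ax":0,"ay":0,"az":0},{"dx":0.063,"dy":-0.084,"dz":0,"ax":0,"ay":0,"az":0},{"dx":0.08,"dy":-0.062,"dz":0,"ax":0,"ay":0,"az":0},{"dx":0.084,"dy":-0.035,"dz":0,"ax":0,"ay":0,"az":0},{"dx":0.073,"dy":-0.01,"dz":0,"ax":0,"ay":0,"az":0},{"dx":0.052,"dy":0.006,"dz":0,"ax":0,"ay":0,"az":0},{"dx":0.025,"dy":0.01,"dz":0,"ax":0,"ay":0,"az":0},{"dx":0,"dy":0,"dz":0,"ax":0,"ay":0,"az":0}]' | head -2
python3 -m inch '[{"dx":-0.017,"dy":-0.021,"dz":0,"ax":0,"ay":0,"az":0},{"dx":-0.02,"dy":-0.048,"dz":0,"ax":0,"ay":0,"az":0},{"dx":-0.01,"dy":-0.073,"dz":0,"ax":0,"ay":0,"az":0},{"dx":0.011,"dy":-0.09,"dz":0,"ax":0,"ay":0,"az":0},{"dx":0.038,"dy":-0.094,"dz":0,"ax":0,"ay":0,"az":0},{"dx":0.063,"dy":-0.084,"dz":0,"ax":0,"ay":0,"az":0},{"dx":0.08,"dy":-0.062,"dz":0,"ax":0,"ay":0,"az":0},{"dx":0.084,"dy":-0.035,"dz":0,"ax":0,"ay":0,"az":0},{"dx":0.073,"dy":-0.01,"dz":0,"ax":0,"ay":0,"az":0},{"dx":0.052,"dy":0.006,"dz":0,"ax":0,"ay":0,"az":0},{"dx":0.025,"dy":0.01,"dz":0,"ax":0,"ay":0,"az":0},{"dx":0,"dy":0,"dz":0,"ax":0,"ay":0,"az":0}]' | head -2
python3 -m inch '[{"dx":-0.017,"dy":-0.021,"dz":0,"ax":0,"ay":0,"az":0},{"dx":-0.02,"dy":-0.048,"dz":0,"ax":0,"ay":0,"az":0},{"dx":-0.01,"dy":-0.073,"dz":0,"ax":0,"ay":0,"az":0},{"dx":0.011,"dy":-0.09,"dz":0,"ax":0,"ay":0,"az":0},{"dx":0.038,"dy":-0.094,"dz":0,"ax":0,"ay":0,"az":0},{"dx":0.063,"dy":-0.084,"dz":0,"ax":0,"ay":0,"az":0},{"dx":0.08,"dy":-0.062,"dz":0,"ax":0,"ay":0,"az":0},{"dx":0.084,"dy":-0.035,"dz":0,"ax":0,"ay":0,"az":0},{"dx":0.073,"dy":-0.01,"dz":0,"ax":0,"ay":0,"az":0},{"dx":0.052,"dy":0.006,"dz":0,"ax":0,"ay":0,"az":0},{"dx":0.025,"dy":0.01,"dz":0,"ax":0,"ay":0,"az":0},{"dx":0,"dy":0,"dz":0,"ax":0,"ay":0,"az":0}]'
python3 lug.py
```

```text
time_s: 12.02
tool_pos: [0.5777, -0.0922, 0.1128]
time_s: 13.52
tool_pos: [0.5777, -0.0922, 0.1128]
time_s: 15.02
tool_pos: [0.5777, -0.0922, 0.1128]
time_s: 16.52
tool_pos: [0.5777, -0.0922, 0.1128]
time_s: 18.02
tool_pos: [0.5777, -0.0922, 0.1128]
time_s: 19.52
tool_pos: [0.5777, -0.0922, 0.1128]
orientation: [[1.0, -0.002, 0.002], [-0.002, -1.0, -0.001], [0.002, 0.001, -1.0]]
force: [3.2, 2.1, 1.5]
gripper_width: 0.0267
grasp_force: 61.7
t 19.52 lug -7.057001555472084 n65 TCPang -133.5 r 0.0527 z 0.112 F [-11.2   3.5  17. ] g 0.0266
```

Mean plate speed over the last 9.05 s was 1.066 rad/s, so the levelling is done. One more such revolution plus coasting should carry the lug about 95°, which puts it at the pointer.

```bash
python3 -m inch '[{"dx":-0.017,"dy":-0.021,"dz":0,"ax":0,"ay":0,"az":0},{"dx":-0.02,"dy":-0.048,"dz":0,"ax":0,"ay":0,"az":0},{"dx":-0.01,"dy":-0.073,"dz":0,"ax":0,"ay":0,"az":0},{"dx":0.011,"dy":-0.09,"dz":0,"ax":0,"ay":0,"az":0},{"dx":0.038,"dy":-0.094,"dz":0,"ax":0,"ay":0,"az":0},{"dx":0.063,"dy":-0.084,"dz":0,"ax":0,"ay":0,"az":0},{"dx":0.08,"dy":-0.062,"dz":0,"ax":0,"ay":0,"az":0},{"dx":0.084,"dy":-0.035,"dz":0,"ax":0,"ay":0,"az":0},{"dx":0.073,"dy":-0.01,"dz":0,"ax":0,"ay":0,"az":0},{"dx":0.052,"dy":0.006,"dz":0,"ax":0,"ay":0,"az":0},{"dx":0.025,"dy":0.01,"dz":0,"ax":0,"ay":0,"az":0},{"dx":0,"dy":0,"dz":0,"ax":0,"ay":0,"az":0},{"dx":0,"dy":0,"dz":0,"ax":0,"ay":0,"az":0},{"dx":0,"dy":0,"dz":0,"ax":0,"ay":0,"az":0},{"dx":0,"dy":0,"dz":0,"ax":0,"ay":0,"az":0},{"dx":0,"dy":0,"dz":0,"ax":0,"ay":0,"az":0},{"dx":0,"dy":0,"dz":0,"ax":0,"ay":0,"az":0},{"dx":0,"dy":0,"dz":0,"ax":0,"ay":0,"az":0},{"dx":0,"dy":0,"dz":0,"ax":0,"ay":0,"az":0}]'
python3 lug.py
python3 - <<'E'
from h import *
b=snapshot("top");a=snapshot("scene")
np.savez("top1.npz",**b);np.savez("scene1.npz",**a)
t=b["image"][165:200,192:227]; s=a["image"][205:245,380:420]
cv2.imwrite("pics/p2.png",np.hstack([cv2.resize(t,(390,390),interpolation=2),cv2.resize(s,(390,390),interpolation=2)])[:,:,::-1])
E
```

```text
time_s: 21.95
tool_pos: [0.5771, -0.0912, 0.1128]
orientation: [[1.0, 0.0, -0.002], [0.0, -1.0, -0.001], [-0.002, 0.001, -1.0]]
force: [-2.3, -2.4, 8.9]
gripper_width: 0.0265
grasp_force: 62.5
t 21.95 lug 102.59972140733511 n67 TCPang -127.4 r 0.0525 z 0.113 F [-1.5 -1.6  8.2] g 0.0266
```

View pics/p2.png

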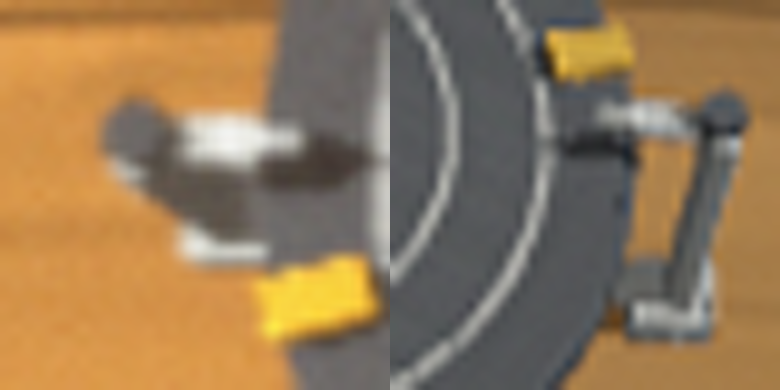

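The lug has stopped past the pointer, at 102.6° against about 88°. I'll nudge it back by turning the knob anticlockwise.

```bash
python3 - <<'E'
from fit import *
for deg in(25,30):
  for m in(2,3,4,5): print(deg,m,np.degrees(sim([.5,1.035],[(m*.125,r(deg)/.125),(1,0)])[-1,0]).round(1))
E
python3 circ.py -127 -30 -60 -90 -120 -150
```

```text
25 2 3.1
25 3 6.1
25 4 9.7
25 5 13.7
30 2 5.2
30 3 10.0
30 4 15.6
30 5 21.7
[(25, 10), (52, 6), (73, -10), (84, -35), (80, -62)]
```

```bash
python3 -m inch '[{"dx":0.025,"dy":0.01,"dz":0,"ax":0,"ay":0,"az":0},{"dx":0.052,"dy":0.006,"dz":0,"ax":0,"ay":0,"az":0},{"dx":0.073,"dy":-0.01,"dz":0,"ax":0,"ay":0,"az":0},{"dx":0.073,"dy":-0.01,"dz":0,"ax":0,"ay":0,"az":0},{"dx":0.073,"dy":-0.01,"dz":0,"ax":0,"ay":0,"az":0},{"dx":0.073,"dy":-0.01,"dz":0,"ax":0,"ay":0,"az":0},{"dx":0.073,"dy":-0.01,"dz":0,"ax":0,"ay":0,"az":0},{"dx":0.073,"dy":-0.01,"dz":0,"ax":0,"ay":0,"az":0},{"dx":0.073,"dy":-0.01,"dz":0,"ax":0,"ay":0,"az":0}]'; python3 lug.py; python3 circ.py -37 -20 -30 -40 -50 -60 -90
```

```text
time_s: 23.22
tool_pos: [0.6521, -0.08, 0.113]
orientation: [[1.0, 0.001, 0.002], [0.001, -1.0, 0.0], [0.002, -0.0, -1.0]]
force: [1.1, -1.6, 5.8]
gripper_width: 0.0268
grasp_force: 62.1
t 23.23 lug 90.0681916673115 n49 TCPang -35.2 r 0.0528 z 0.113 F [ 1.1 -0.5  6.3] g 0.0266
[(8, -16), (10, -25), (10, -34), (9, -43), (6, -52), (-10, -73)]
```

```bash
cat > look.py <<'E'
from h import *
import sys
b=snapshot("top");a=snapshot("scene")
t=b["image"][165:200,192:227]; s=a["image"][205:245,380:420]
cv2.imwrite(sys.argv[1],np.hstack([cv2.resize(t,(390,390),interpolation=2),cv2.resize(s,(390,390),interpolation=2)])[:,:,::-1])
C=np.array([.5757,.1872])
for s,n,roi in((b,"top",(190,160,235,200)),(a,"scene",(380,200,425,245))):
    m=blob(s["image"],(18,120,100),(32,255,255),roi)
    h=cv2.findContours(m,0,2)[0]; pts=np.vstack(h)[:,0,:]
    P=np.array([ray(s,u,.106)[:2]-C for u in pts]); rr=np.hypot(*P.T); t=P[:,0]
    print(n,"x extent rel (mm)",(t.min()*1000).round(1),(t.max()*1000).round(1),"r",rr.min().round(3),rr.max().round(3),"pix",pts.min(0),pts.max(0))
E
python3 look.py pics/p3.png
```

```text
top x extent rel (mm) -6.0 55.2 r 0.131 0.226 pix [192 161] [224 182]
scene x extent rel (mm) -64.1 14.1 r 0.135 0.175 pix [398 202] [406 221]
```

View pics/p3.png

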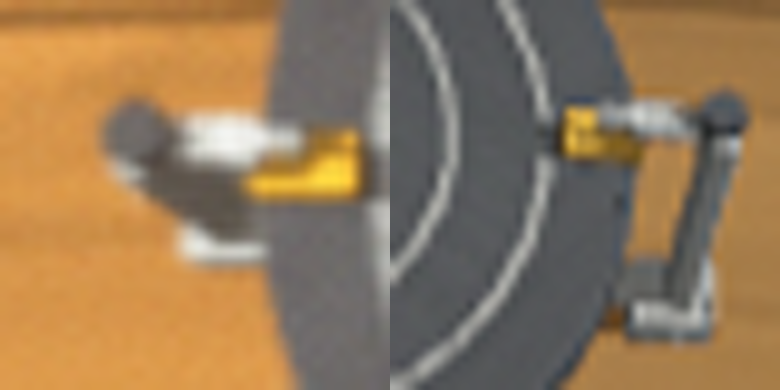

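The lug now sits partly under the finger: about (218.7,179.0) in the top view and (401,217.5) in the scene view.

Run:
```python
from h import *
C=np.array([.5757,.1872]);a,b=load("scene"),load("top")
for s,u,z in((b,[218.7,179.0],.106),(b,[218.4,176.8],.117),(a,[401,217.5],.106),(a,[401,216],.117)):
    d=ray(s,u,z)[:2]-C; print(d.round(4),np.degrees(np.arctan2(d[1],d[0])).round(2))
```

```text
[0.0027 0.1454] 88.94
[0.0069 0.1438] 87.25
[0.0007 0.1445] 89.72
[0.0023 0.1429] 89.07
```

```bash
python3 -m inch '[{"dx":0.009,"dy":-0.022,"dz":0,"ax":0,"ay":0,"az":0},{"dx":0.009,"dy":-0.022,"dz":0,"ax":0,"ay":0,"az":0},{"dx":0.009,"dy":-0.022,"dz":0,"ax":0,"ay":0,"az":0},{"dx":0.009,"dy":-0.022,"dz":0,"ax":0,"ay":0,"az":0},{"dx":0.009,"dy":-0.022,"dz":0,"ax":0,"ay":0,"az":0},{"dx":0.009,"dy":-0.022,"dz":0,"ax":0,"ay":0,"az":0},{"dx":0.009,"dy":-0.022,"dz":0,"ax":0,"ay":0,"az":0}]'; python3 lug.py;python3 look.py pics/p4.png
```

```text
time_s: 24.25
tool_pos: [0.661, -0.0571, 0.113]
orientation: [[1.0, 0.002, 0.002], [0.002, -1.0, 0.002], [0.002, -0.002, -1.0]]
force: [2.5, -0.1, 5.7]
gripper_width: 0.0267
grasp_force: 62.2
t 24.25 lug 88.78916665950709 n43 TCPang -8.3 r 0.0526 z 0.113 F [ 2.4 -0.2  5.7] g 0.0260
top x extent rel (mm) -3.2 54.5 r 0.131 0.229 pix [191 161] [224 181]
scene x extent rel (mm) -1.1 15.4 r 0.135 0.158 pix [398 217] [405 221]
```

View pics/p4.png

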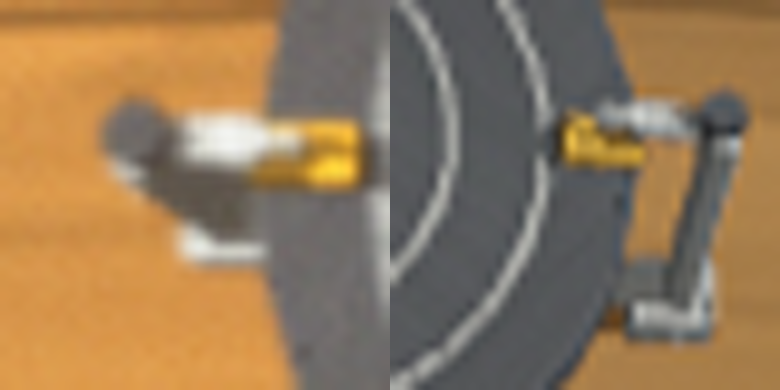

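The lug is now centred under the finger to within about half a degree, so I let go and rise.

```bash
python3 -m inch '[{"dx":0,"dy":0,"dz":0,"ax":0,"ay":0,"az":0},{"dx":0,"dy":0,"dz":0,"ax":0,"ay":0,"az":0},{"dx":0,"dy":0,"dz":0,"ax":0,"ay":0,"az":0},{"dx":0,"dy":0,"dz":0,"ax":0,"ay":0,"az":0},{"dx":0,"dy":0,"dz":0,"ax":0,"ay":0,"az":0},{"dx":0,"dy":0,"dz":0,"ax":0,"ay":0,"az":0},{"dx":0,"dy":0,"dz":-0.01,"ax":0,"ay":0,"az":0},{"dx":0,"dy":0,"dz":-0.04,"ax":0,"ay":0,"az":0},{"dx":0,"dy":0,"dz":-0.08,"ax":0,"ay":0,"az":0},{"dx":0,"dy":0,"dz":-0.11,"ax":0,"ay":0,"az":0},{"dx":0,"dy":0,"dz":-0.12,"ax":0,"ay":0,"az":0},{"dx":0,"dy":0,"dz":-0.12,"ax":0,"ay":0,"az":0},{"dx":0,"dy":0,"dz":-0.12,"ax":0,"ay":0,"az":0},{"dx":0,"dy":0,"dz":-0.12,"ax":0,"ay":0,"az":0}]' 1 60; python3 lug.py
python3 - <<'E'
from h import *
b=snapshot("top");a=snapshot("scene")
t=cv2.resize(b["image"][120:250,180:400],(440,260)); s=cv2.resize(b["image"][165:200,192:227],(260,260),interpolation=2)
cv2.imwrite("pics/f.png",np.hstack([t,s])[:,:,::-1])
E
```

```text
time_s: 26.15
tool_pos: [0.6585, -0.0588, 0.2307]
orientation: [[1.0, -0.0, -0.003], [-0.0, -1.0, 0.0], [-0.003, -0.0, -1.0]]
force: [1.3, -0.5, -0.3]
gripper_width: 0.0852
grasp_force: 0.0
t 26.15 lug 88.76759465300479 n44 TCPang -10.6 r 0.0505 z 0.231 F [-0.8  0.1 -0.4] g 0.0855
```

View pics/f.png

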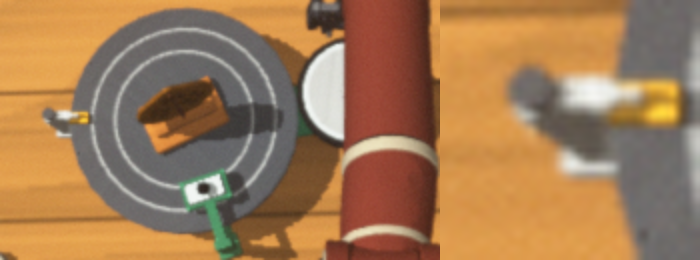

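The gripper is clear, the lug sits under the finger tip at (665,100) in the zoom, and the panel stands in the middle of the plate at (183,113).

```bash
python3 -c "
from station import *
print(close_job())"
```

```text
the job is handed in; nothing more can be done
None
```

I handed the job in at about 26 s: the plate averaged 10.2 turns a minute over the 9 s levelling run, then came to rest with the lug under the pointer (within about half a degree by the cameras), the knob released and the panel still standing in the middle.

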